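# Plant the post of the trivet caddy in its hidden socket

## Robot

A 6-joint arm with a two-finger parallel gripper is mounted at the origin on a cart in front of the work surface, level with it; the furniture and walls round the work are solid. World frame = base frame: x ahead of the robot, y to its left, z up, the work surface at z = 0. Lengths are in mm, angles in degrees, forces in N, time in s.
With the tool pointing down it reaches from about 300 to 850 mm from the base axis. Payload 4.2 kg.
Tool frame: the origin (TCP) lies between the finger pads; the fingertips stand 11 mm ahead of it and the grasp point (between the pads) lies 8 mm behind it (env.tips_ahead is the distance from the TCP to the fingertips, in mm); z points along the fingers, y is the line along which they close (so a half turn about z gives the same grasp; the last joint's range is limited). The gripper opens to 91 mm and grips with 3 to 60 N. Pads are 32 mm wide; open, the fingers measure 118 mm over their backs; the gripper's body (76 mm by 178 mm) begins 60 mm behind the grasp point.
Start: joints at [-71.792, 18.312, 89.639, -0, 72.044, -1.146], TCP at [190.565, -542.519, 224.976] pointing down, gripper open.
Joint ranges: [-177.97, 177.97], [-48.28, 115.42], [12.27, 149.76], [-77.06, 257.06], [2.81, 150.46], [-146.56, 146.56]. Speed limits (degrees/s): [147.25, 147.25, 180, 180, 180, 180].

## Interface

Orientations are given as [roll, pitch, yaw] about the fixed x, y, z axes, in that order (R = Rz(yaw) Ry(pitch) Rx(roll)).
In Python, from workcell import env, cams gives the robot as it stands.
- The arm moves only by the tool step_arm, never from a script. Its arguments are lists of equal length, an entry for each row: "linear": the shift along the tool's x, y, z in units of 30 cm (1.0 is 30 cm), a list of three; "turn": the turn about the tool's z in units of 360 degrees (1.0 is 360 degrees). In form: {"linear": [[tx, ty, tz], ...], "turn": [turn, ...]}. A call has 1 to 20 rows; each row is the pose to reach, as a shift and turn from the pose commanded when the call began, along the tool's axes at that moment, turning the shorter way round; what a row does not reach only later rows make up. A row lasts 1/8 s, in which the tool goes at most 62.5 mm and 10.7 degrees, less where a joint would pass 70% of its speed; a pose out of reach is approached as far as the arm can. A call with a number of a shift or a turn outside -1 to 1 is refused whole. A call with a gripper value outside its range is refused whole. "fingers" is the closure, from -1 (fully open) to 1 (shut), so that 0 is half open, set as the call begins (left out, the last holds). The fingers move at their own pace and stop on an object; "force" is the grip in N (left out, the last holds). Time passes only in rows, so rows that repeat a pose let the fingers close. It gives the time, the measured TCP pose, the force, the opening and the grip force at its end, in the units of the state.
- env.state(): the state, without advancing time (a new reading comes with each control period).
- cams.grab_frame(name): name is "scene" or "side" or "wrist"; returns a dict with "color" (420x560x3 uint8, blue, green, red), "fx", "fy", "cx", "cy" (pixels), "extrinsics" (4x4, takes a point from camera to world coordinates); the wrist camera has in their place "tool_from_camera" (4x4, takes a point from camera to tool coordinates, whose origin is the TCP and whose axes are the flange's). Camera axes: x right, y down, z forward; pixel columns grow to the right and rows downward; lengths in mm; the calibration is good to about 2 mm. A picture is of the moment at which its call begins: read the wrist's pose just before it. There is no depth.
- env.job_done(): hands the job in; it is judged then, once.
The state is a dict: "time_s": time; "qpos": joint angles; "qvel": joint speeds; "effort": joint torques, N m; "ee_pos": TCP position; "ee_rot": TCP orientation; "force": force on the tool from outside, world axes, zero at the start; "torque": the same for the moment, N m; "gripper_width": finger opening in mm; "gripper_force": force on a finger pad.
Only numpy, scipy, OpenCV 4.12 (cv2) and the standard library are available. Lean on these libraries where they do the work, as an engineer would, in place of code of your own. Each camera call takes 0.05 s, during which the arm holds its last target. There are 200 camera calls.

## Task

Take the blue-headed wooden post out of its drying block and lower it through the middle of the cork trivet rings piled in the wooden caddy. Its socket is hidden below the rings, so rest the tip lightly on the foot block and sweep it in a spiral until it drops into the hole, keep hold of it until it stands fully home, then let go. Press gently throughout (25 N at most), keep the rings piled in the caddy and leave the other things on the worktop alone.

Things in the scene. Friction and masses are not known exactly. Their poses are not given: they have to be found in the camera images.
- caddy: Fixed open box of brown wood, 170 x 170 mm outside, walls 8 mm thick and 40 mm high; origin at the centre of its underside on the worktop, x and y along its sides. Inside, hidden under the rings, lies a dark wooden foot block, 96 x 96 mm, whose flat top is 30 mm above the worktop; it is fast in the caddy and does not move.
- caddy_mid (a point): Point on the caddy's centre line, level with the foot block's top. The foot block has a blind round socket, 15.4 mm in diameter, 20 mm deep (floor 10 mm above the worktop), mouth chamfered 1 mm. The socket is NOT exactly here: it lies up to 6 mm away along the caddy's x and up to 6 mm along its y, differently each time, unmeasured.
- ring_0: Lowest of three loose flat cork trivet rings, 140 mm outside diameter, hole 38 mm, 16 mm thick, 0.2 kg each, lying flat on the foot block in the caddy; origin at the centre of its underside, z up. Each ring may lie up to 2 mm off the caddy's centre along x and y and has some 7 mm of play in the caddy.
- ring_1: The middle cork ring, same size, lying on the lowest; origin at the centre of its underside.
- ring_2: The top cork ring, same size, lying on the middle one; origin at the centre of its underside, 62 mm above the worktop.
- stack_top (a point): Centre of the hole at the upper face of the top ring, 78 mm above the worktop.
- block: Fixed drying block of pale wood, 90 x 90 x 40 mm, with a round hole of 15.4 mm, 30 mm deep, in the middle of its top, in which the post stands at the start; origin at the centre of its underside. (Room: wall cabinets hang over the back of the worktop, beyond about x = 0.55 m and from z = 0.46 m up; swing the arm drawn in.)
- post: Loose upright wooden post, 136 mm tall, about 0.12 kg: a round pale shaft 14 mm in diameter and 96 mm long with a 1.5 mm chamfer at its flat foot, and above it a blue square grip head, 24 x 24 mm and 40 mm tall (96 to 136 mm above the foot). Origin at the centre of its foot, z up along the post, x and y square to the faces of the head.
- post_tip (a point): Centre of the post's foot (the lower tip).
- post_grip (a point): Centre of the blue grip head, 116 mm above the foot.
- mug: Loose mug, pink above and blue below, 86 x 117 x 88 mm, bystander; origin at its underside.
- tin: Loose small food tin, 57 mm diameter, 72 mm high, bystander; origin at its underside.
- garlic: Loose garlic bulb, about 53 mm, bystander; origin at its underside.
- dish: Loose small glass dish of nuts, 105 x 131 x 42 mm, bystander; origin at its underside.
Things that resemble listed ones, but are neither listed nor needed, are in the scene too. Of the things that look like the post, the smallest one is meant.

How it is judged (in metres and radians):
On the way, in this order (a step that is already met when the one before it is completed fails the run):
1. the post is lifted clear of its drying block in the fingers (height (world z) of post_tip above 0.05 m and contact force between the fingers and post above 1 N), for 0.1 s.
2. the held post's tip has been lowered through the rings down to the foot block (height (world z) of post_tip below 0.034 m and horizontal distance between post_tip and caddy below 0.025 m and contact force between the fingers and post above 1 N), for 0.05 s.
3. the post, still held, stands home on the floor of the socket (height (world z) of post_tip below 0.014 m and horizontal distance between post_tip and caddy below 0.015 m and contact force between the fingers and post above 1 N), for 0.1 s.
At the end, for the whole second after the job is handed in: The post stands released and at rest in the hidden socket: its tip is at most 13.5 mm above the worktop (socket floor at 10 mm) and within 15 mm of the caddy's centre, tilted less than 0.1 rad; the three rings lie flat (within 0.1 rad), within 14 mm (lowest) or 20 mm (others) of the caddy's centre (height (world z) of post_tip below 0.0135 m and horizontal distance between post_tip and caddy below 0.015 m and angle between each of post, ring_0, ring_1, ring_2's own z axis and vertical below 0.1 rad and linear speed of post below 0.02 m/s and horizontal distance between ring_0 and caddy below 0.014 m and horizontal distance between each of ring_1, ring_2 and caddy below 0.02 m); the robot touches nothing.
It fails at once if the post is pressed on the caddy or its foot block with more than 25 N (contact force between post and caddy above 25 N).
It fails at once if a ring is tipped or pushed out of the pile (angle between any of ring_0, ring_1, ring_2's own z axis and vertical above 0.3 rad or horizontal distance between any of ring_2, ring_1 and caddy above 0.03 m).
It fails at once if a bystander is moved by more than 15 mm (distance of any of mug, tin, garlic, dish from where it was at the start of the episode above 0.015 m).
It also fails if it takes over 72 s, if anything falls off the work surface, if the arm or the gripper's body presses on something with over 40 N, if the wrist force passes 120 N, or if a joint passes its speed limit or range.

## Working session

There is one attempt and no reset: what is moved stays moved. The work goes in short steps, Python scripts to look and compute and a tool call to move; the robot and the scene stay as the last step left them, time stands still between calls to the robot, and variables do not carry over. Pictures are saved under pics/ and viewed, at most 10 in all, crops included, and the job is handed in when it is done.

Besides the shell and the picture viewer there is one more tool, called after "Call:" as name(argument=value, ...) on one line, values as JSON. step_arm: Moves the arm, as the interface text tells. Its arguments: {"type":"object","properties":{"linear":{"type":"array"},"turn":{"type":"array"},"fingers":{"type":"number"},"force":{"type":"number"}},"required":["linear","turn"]}

```bash
mkdir -p pics; cat > h.py <<'E'
import numpy as np, cv2, json
from workcell import env, cams
from scipy.spatial.transform import Rotation as R
def snap(n,fn):
    s=env.state(); f=cams.grab_frame(n); cv2.imwrite(f'pics/{fn}.png',f['color'])
    if n=='wrist':
        T=np.eye(4);T[:3,:3]=R.from_euler('xyz',s['ee_rot'],degrees=True).as_matrix();T[:3,3]=s['ee_pos']
        E=T@np.array(f['tool_from_camera'])
    else: E=np.array(f['extrinsics'])
    f['E']=E; np.savez(f'pics/{fn}.npz',E=E,k=[f['fx'],f['fy'],f['cx'],f['cy']],c=f['color'])
    return f
def load(fn):
    return np.load(f'pics/{fn}.npz')
def ray(d,uv):
    fx,fy,cx,cy=d['k'];v=d['E'][:3,:3]@np.array([(uv[0]-cx)/fx,(uv[1]-cy)/fy,1]);return d['E'][:3,3],v/np.linalg.norm(v)
def onz(d,uv,z):
    o,v=ray(d,uv);return o+v*(z-o[2])/v[2]
def tri(rs):
    A=0;b=0
    for o,v in rs:
        P=np.eye(3)-np.outer(v,v);A=A+P;b=b+P@o
    p=np.linalg.solve(A,b);return p,[np.linalg.norm((np.eye(3)-np.outer(v,v))@(p-o)) for o,v in rs]
def proj(d,p):
    fx,fy,cx,cy=d['k'];q=np.linalg.inv(d['E'])@np.append(p,1);return fx*q[0]/q[2]+cx,fy*q[1]/q[2]+cy
E
python3 -c "
from h import *
s=env.state();print(s)
a=[snap(n,n+'0')['color'] for n in ('scene','side')]
print(load('scene0')['E'].round(2),load('side0')['E'].round(2),load('side0')['k'])"
```

```text
{'time_s': 0.0, 'qpos': array([-7.17897815e+01,  1.83506772e+01,  8.97071320e+01,  6.74812792e-04,
        7.20410028e+01, -1.14722605e+00]), 'qvel': array([-0.00285815, -0.01726157,  0.02626029,  0.0709287 ,  0.00979691,
        0.0114402 ]), 'effort': array([ 1.19120148e-03, -4.12466347e+01, -2.31970489e+01,  7.27650197e-02,
        4.55715274e-02, -1.48062295e-04]), 'ee_pos': array([ 190.43206696, -542.04333389,  224.12498534]), 'ee_rot': array([-1.79901221e+02, -2.61981148e-03,  1.93572337e+01]), 'force': array([0.24074611, 0.54830764, 0.61286587]), 'torque': array([-0.01466066, -0.05090924,  0.00394201]), 'gripper_force': 0.0, 'gripper_width': 91.14091429506354}
[[-3.0000e-02 -5.3000e-01  8.4000e-01 -7.9352e+02]
 [-1.0000e+00  0.0000e+00 -3.0000e-02  5.4510e+01]
 [ 2.0000e-02 -8.5000e-01 -5.3000e-01  9.3209e+02]
 [ 0.0000e+00  0.0000e+00  0.0000e+00  1.0000e+00]] [[-8.3000e-01 -2.1000e-01  5.1000e-01 -7.2000e+01]
 [-5.5000e-01  3.2000e-01 -7.7000e-01  8.3437e+02]
 [-0.0000e+00 -9.2000e-01 -3.8000e-01  5.3734e+02]
 [ 0.0000e+00  0.0000e+00  0.0000e+00  1.0000e+00]] [435.52858182 435.52858182 281.40949583 211.23779787]
```

View pics/scene0.png

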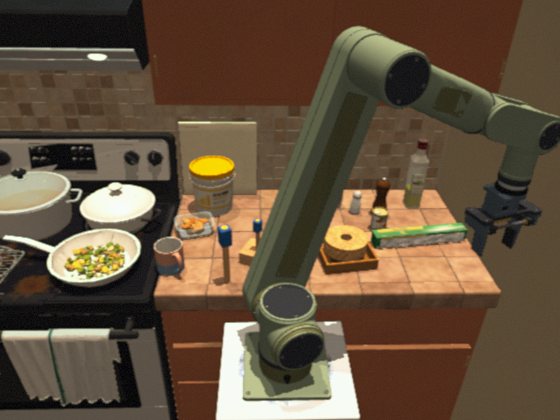

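View pics/side0.png

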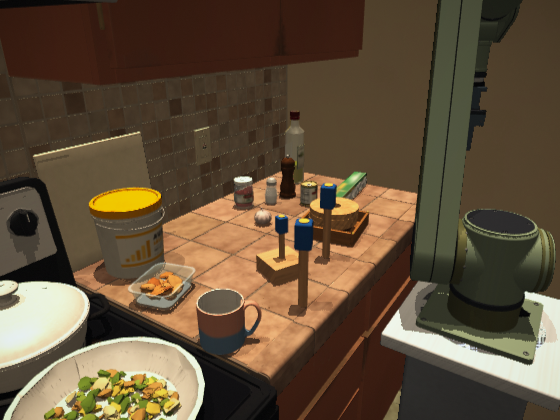

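The scene view shows the small post in its block at (257,228), a larger decoy at (225,235), and the rings in the caddy at (346,240). In the side view the small post is at (281,224), with decoys at (303,234) and (328,195). The caddy is at (335,220).

```bash
python3 -c "
from h import *
B={}
for n in ('scene0','side0'):
    d=load(n);h=cv2.cvtColor(d['c'],cv2.COLOR_BGR2HSV)
    m=cv2.inRange(h,(105,150,50),(125,255,255))
    k,l,s,c=cv2.connectedComponentsWithStats(m)
    for i in range(1,k):
        if s[i][4]>30: print(n,s[i],c[i])
    B[n]=c,s
S,D=load('scene0'),load('side0')
def bb(n,x):
    c,s=B[n];i=min((i for i in range(1,len(c)) if s[i][4]>30),key=lambda i:np.hypot(*(c[i]-x)));return s[i][:2]+s[i][2:4]/2-.5
p=tri([ray(S,bb('scene0',(257,228))),ray(D,bb('side0',(281,224)))]);print('head',p)
p=tri([ray(S,bb('scene0',(225,235))),ray(D,bb('side0',(303,234)))]);print('decoy',p)
print('dec3',onz(D,(328,195),150),'caddy',onz(S,(347,238),78), 'dish/mug',onz(S,(169,268),0))
cv2.imwrite('pics/crop.png',np.hstack([cv2.resize(S['c'][180:300,140:400][:,:],None,fx=1.5,fy=2.),cv2.resize(D['c'][160:280,230:390],None,fx=2,fy=2)]))
"
```

```text
scene0 [254 222   7  10  40] [257.3   226.475]
scene0 [218 228  13  19 115] [224.55652174 237.19130435]
side0 [321 184  15   6  48] [328.3125     187.20833333]
side0 [295 219  18   8  79] [303.73417722 223.79746835]
head (array([378.40304185,  72.09072233, 152.86355522]), [np.float64(6.42255503253939), np.float64(6.422555032539308)])
decoy (array([315.48837056, 162.43422627, 182.31622206]), [np.float64(12.94726100179028), np.float64(12.947261001790292)])
dec3 [ 408.86209051 -106.87888794  150.        ] caddy [ 435.72131928 -213.080472     78.        ] dish/mug [386.99342259 348.61230397   0.        ]
```

```bash
cat >> h.py <<'E'
def go(tgt,yaw=None,frm=None):
    s=env.state();p=np.array(s['ee_pos'] if frm is None else frm);r=s['ee_rot']
    M=R.from_euler('xyz',[180,0,r[2]],degrees=True).as_matrix()
    d=M.T@(np.array(tgt)-p)/300
    t=0 if yaw is None else -((yaw-r[2]+90)%180-90)/360   # tool z is down
    print('lin',d.round(4),'turn',round(t,4),'rows',np.ceil(np.linalg.norm(d)*300/62.5))
E
python3 -c "
from h import *
print(np.array(cams.grab_frame('wrist')['tool_from_camera']).round(3))
go([400,-210,350],0,[190.565,-542.519,224.976])"
```

```text
[[  -0.      -0.96    -0.281   79.762]
 [   1.      -0.      -0.      -0.188]
 [   0.      -0.281    0.96  -159.107]
 [   0.       0.       0.       1.   ]]
lin [ 1.026  -0.8144 -0.4167] turn 0.0538 rows 7.0
```

```bash
python3 -c "
from h import *
go([430,-210,330],0,[190.565,-542.519,224.976])"
```

```text
lin [ 1.1203 -0.7813 -0.3501] turn 0.0538 rows 7.0
```

Call:
step_arm(linear=[[0.05, -0.04, -0.18], [0.15, -0.12, -0.35], [0.3, -0.22, -0.35], [0.43, -0.3, -0.35], [0.56, -0.39, -0.35], [0.69, -0.48, -0.35], [0.82, -0.57, -0.35], [0.95, -0.66, -0.35]], turn=[0, 0, 0, 0, 0, 0, 0, 0])

```text
time_s: 1.15
ee_pos: [394.4, -259.8, 329.8]
ee_rot: [-180.0, 0.0, 19.3]
force: [1.1, -0.4, -0.6]
gripper_width: 91.5
gripper_force: 0.0
```

Call:
step_arm(linear=[[0.1, -0.07, 0], [0.17, -0.12, 0], [0.17, -0.12, 0], [0.17, -0.12, 0]], turn=[0.027, 0.054, 0.054, 0.054])

```text
time_s: 1.65
ee_pos: [429.6, -210.8, 329.8]
ee_rot: [180.0, 0.0, 0.0]
force: [-0.4, 0.5, -0.1]
gripper_width: 91.4
gripper_force: 0.0
```

```bash
python3 -c "
from h import *
s=env.state();print(s['ee_pos'],s['ee_rot'],s['time_s']);snap('wrist','w1');snap('scene','scene1');snap('side','side1')"
```

```text
[ 429.57066678 -210.7966103   329.75541868] [1.79977465e+02 4.61743670e-02 1.66303268e-02] 1.65
```

View pics/w1.png

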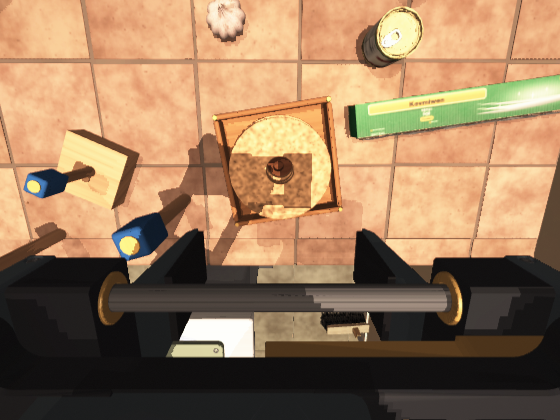

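The wrist view shows the caddy's outer top corners at (214,118), (330,98), (342,208) and (237,222), and the ring hole at (280,170). The small post's head is at (44,183) in the pale block, and a tall decoy's head is at (140,237).

```bash
python3 -c "
from h import *
d=load('w1')
g=cv2.cvtColor(d['c'],cv2.COLOR_BGR2GRAY)
c=np.float32([(214,118),(330,98),(342,208),(237,222)])
P=np.array([onz(d,u,40)[:2] for u in c]);print(P,P.mean(0));
e=np.roll(P,-1,0)-P;print(np.linalg.norm(e,axis=1),np.degrees(np.arctan2(e[:,1],e[:,0])))
b=np.array([onz(d,u,40)[:2] for u in [(71,131),(138,158),(120,209),(58,184)]]);print(b,b.mean(0))
e=np.roll(b,-1,0)-b;print(np.linalg.norm(e,axis=1),np.degrees(np.arctan2(e[:,1],e[:,0])))
print('top',onz(d,(34,186),146),'rings hole',onz(d,(280,169),78),'decoy top',onz(d,(130,244),200))
go([385,75,330],0)"
```

```text
[[ 511.29759846 -117.98093917]
 [ 537.94591374 -280.71032957]
 [ 378.81269662 -306.60779421]
 [ 356.10433219 -144.39491362]] [ 446.04013525 -212.42349414]
[164.89689872 161.2267331  163.79465328 157.425055  ] [ -80.69987805 -170.75667325   97.96911194    9.65921113]
[[493.45460625  87.52012325]
 [455.11171883  -3.22503801]
 [377.20566041  34.64198917]
 [416.32403949 121.90867032]] [435.52400625  60.21143618]
[98.51325448 86.62139278 95.6332642  84.4493724 ] [-112.90569548  154.07746224   65.85509639  -24.02963063]
top [435.96368765  71.44724249 146.        ] rings hole [ 444.91411086 -211.23825471   78.        ] decoy top [386.96927435 -57.4574537  200.        ]
lin [-1.502e-01 -9.535e-01 -2.000e-04] turn -0.0003 rows 5.0
```

Call:
step_arm(linear=[[0, -0.15, 0], [0, -0.35, 0], [0, -0.55, 0], [0, -0.75, 0], [0, -0.87, 0], [0, -0.87, 0], [0, -0.87, 0]], turn=[0, 0, 0, 0, 0, 0, 0])

```text
time_s: 2.68
ee_pos: [430.4, 49.6, 330.0]
ee_rot: [179.9, -0.0, -0.1]
force: [0.3, -0.4, -0.5]
gripper_width: 91.1
gripper_force: 0.0
```

```bash
python3 -c "
from h import *
s=env.state();print(s['ee_pos'],s['ee_rot'],s['time_s']);snap('wrist','w2')"
```

```text
[430.42324762  49.64724613 329.95117702] [ 1.79948798e+02 -1.97687156e-03 -1.13189609e-01] 2.675
```

View pics/w2.png

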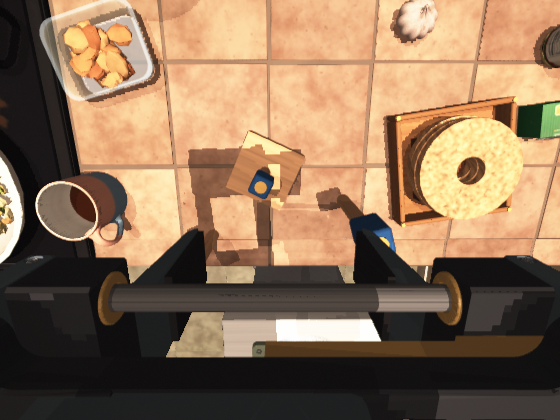

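The small post's head is at (261,185), with an orange dot on top, in the pale block. The ring pile is at (468,168).

```bash
python3 -c "
from h import *
r=[];top=[]
for n,x0,y0,x1,y1 in (('w1',15,165,70,205),('w2',240,165,280,205)):
    d=load(n);h=cv2.cvtColor(d['c'],cv2.COLOR_BGR2HSV)[y0:y1,x0:x1]
    m=cv2.inRange(h,(100,120,30),(130,255,255))
    cs,_=cv2.findContours(m,cv2.RETR_CCOMP,cv2.CHAIN_APPROX_NONE)
    c=max(cs,key=cv2.contourArea);print(n,cv2.boundingRect(c),cv2.minAreaRect(c),cv2.contourArea(c))
    hull=cv2.convexHull(c); mm=np.zeros_like(m);cv2.drawContours(mm,[hull],-1,255,-1)
    y,x=np.nonzero(mm&~m); k,l,s,cc=cv2.connectedComponentsWithStats(mm&~m);i=1+np.argmax(s[1:,4]);u=cc[i]+(x0,y0);print('dot',u,s[i]);r.append(ray(d,u))
    cv2.imwrite(f'pics/{n}c.png',cv2.resize(d['c'][y0-40:y1+30,max(0,x0-30):x1+80],None,fx=4,fy=4,interpolation=cv2.INTER_CUBIC))
print(tri(r))
a=cv2.imread('pics/w1c.png');b=cv2.imread('pics/w2c.png');H=max(a.shape[0],b.shape[0])
f=lambda a:cv2.copyMakeBorder(a,0,H-a.shape[0],0,0,0)
o=np.hstack([f(a),f(b)]);print(o.shape);cv2.imwrite('pics/c12.png',cv2.resize(o,None,fx=.6,fy=.6))
"
```

```text
w1 (9, 5, 44, 28) ((30.570585250854492, 18.317649841308594), (25.597795486450195, 44.5792121887207), 77.47119140625) 830.5
dot [ 33.46202532 186.29746835] [ 12  15  14  15 158]
w2 (9, 6, 25, 28) ((21.39999771118164, 19.200000762939453), (19.677396774291992, 23.255107879638672), 26.56505012512207) 410.0
dot [260.28289474 187.17105263] [ 14  16  14  14 152]
(array([435.68241751,  71.89532832, 146.30149589]), [np.float64(0.0023854640535721605), np.float64(0.0023854640534741785)])
(440, 1200, 3)
```

View pics/c12.png

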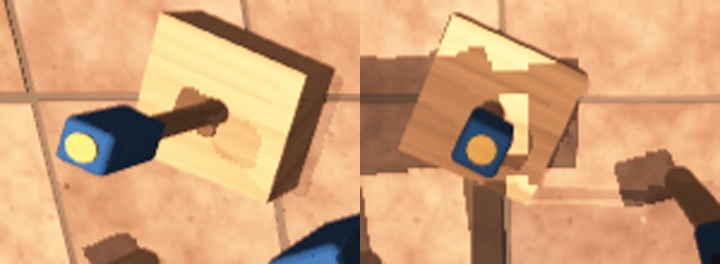

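```bash
python3 -c "
from h import *
d=load('w2')
b=np.array([onz(d,u,40)[:2] for u in [(249.6,130),(305,156.3),(280.8,210.4),(225.8,187.5)]]);print(b.mean(0))
e=np.roll(b,-1,0)-b;print(np.linalg.norm(e,axis=1),np.degrees(np.arctan2(e[:,1],e[:,0])))
t=np.array([onz(d,((x-360)/2.4+210,y/2.4+125),146)[:2] for x,y in [(470,110),(513,125),(497,178),(453,160)]]);print(t.mean(0))
e=np.roll(t,-1,0)-t;print(np.linalg.norm(e,axis=1),np.degrees(np.arctan2(e[:,1],e[:,0])))
r=[ray(load('w1'),(129,244)),ray(d,(385,240))];print('decoy top',tri(r))
print(env.state()['qpos'].round(1))
go([435.5,72,230],67);go([435.5,72,118],67)"
```

```text
[435.7197983   70.79637908]
[88.33835039 89.89577851 90.41264823 92.19937394] [-115.09723507  156.73024212   66.38940062  -24.58583893]
[438.38769942  70.63498773]
[21.49929402 27.16774524 22.90879844 25.72712633] [-109.59350014  162.97277887   66.86826856  -19.9262235 ]
decoy top (array([390.07675999, -57.62653026, 201.41979032]), [np.float64(2.307275834747311), np.float64(2.307275834747239)])
[ 5.1  2.2 95.  -0.  82.8 95.2]
lin [ 0.0165 -0.0753  0.3331] turn -0.1866 rows 2.0
lin [ 0.0165 -0.0753  0.7065] turn -0.1866 rows 4.0
```

Call:
step_arm(linear=[[0.0165, -0.0745, 0], [0.0165, -0.0745, 0.1], [0.0165, -0.0745, 0.2], [0.0165, -0.0745, 0.3], [0.0165, -0.0745, 0.33], [0.0165, -0.0745, 0.33], [0.0165, -0.0745, 0.33], [0.0165, -0.0745, 0.4], [0.0165, -0.0745, 0.5], [0.0165, -0.0745, 0.6], [0.0165, -0.0745, 0.68], [0.0165, -0.0745, 0.7065], [0.0165, -0.0745, 0.7065]], turn=[-0.0287, -0.057, -0.086, -0.115, -0.144, -0.172, -0.186, -0.186, -0.186, -0.186, -0.186, -0.186, -0.186])

```text
time_s: 4.35
ee_pos: [435.6, 72.2, 118.0]
ee_rot: [-180.0, 0.0, 66.8]
force: [0.6, 0.5, 0.9]
gripper_width: 91.3
gripper_force: 0.0
```

Call:
step_arm(linear=[[0, 0, 0], [0, 0, 0], [0, 0, 0], [0, 0, 0], [0, 0, 0], [0, 0, 0], [0, 0, 0], [0, 0, 0]], turn=[0, 0, 0, 0, 0, 0, 0, 0], fingers=1, force=25)

```text
time_s: 5.35
ee_pos: [435.5, 73.0, 118.0]
ee_rot: [180.0, 0.0, 66.9]
force: [-0.7, -0.2, -0.9]
gripper_width: 24.2
gripper_force: 25.0
```

Call:
step_arm(linear=[[0, 0, -0.03], [0, 0, -0.07], [0, 0, -0.12], [0, 0, -0.2], [0, 0, -0.35], [0, 0, -0.5], [0, 0, -0.65], [0, 0, -0.75], [0, 0, -0.75], [0, 0, -0.75]], turn=[0, 0, 0, 0, 0, 0, 0, 0, 0, 0])

```text
time_s: 6.6
ee_pos: [434.5, 72.9, 342.0]
ee_rot: [-179.9, 0.1, 66.9]
force: [0.4, 1.2, -1.5]
gripper_width: 23.7
gripper_force: 25.0
```

```bash
python3 -c "
from h import *
s=env.state();print(s['ee_pos'],s['ee_rot'],s['gripper_width'],s['force'])
snap('side','side2');snap('scene','scene2')
d=load('w2')
c=[onz(d,u,40)[:2] for u in [(388,116),(512,97)]];print(c)
go([446,-212,343]);
a=load('side2')['c'];print([proj(load('side2'),p) for p in ([435,73,343],[435,73,235])])
b=load('scene2');print([proj(b,p) for p in ([435,73,343],[435,73,235])])
"
```

```text
[434.51929643  72.89327219 342.00391308] [-1.79895229e+02  6.46376660e-02  6.68777441e+01] 23.72130211186291 [ 0.37247083  1.21004901 -1.46083833]
[array([ 514.79344812, -103.7058891 ]), array([ 539.69394211, -273.60165065])]
lin [-0.8582  0.4082 -0.0051] turn 0 rows 5.0
[(np.float64(280.4414272204132), np.float64(131.58468673047537)), (np.float64(280.64644162066037), np.float64(180.25720087471194))]
[(np.float64(256.06867163093705), np.float64(162.23002949208296)), (np.float64(256.4121600984304), np.float64(195.15385913236537))]
```

```bash
python3 -c "
from h import *
d=load('w1');cv2.imwrite('pics/cad.png',cv2.resize(d['c'][85:235,200:360],None,fx=4,fy=4,interpolation=cv2.INTER_CUBIC))
print(onz(load('w2'),(470,169),78))"
```

```text
[ 445.36019868 -208.74844762   78.        ]
```

View pics/cad.png

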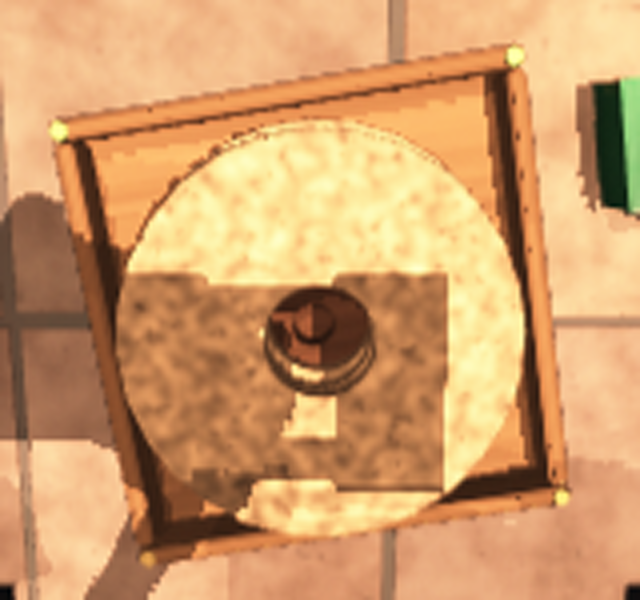

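The crop shows the caddy's corner pins at (60,130), (515,55), (562,497) and (148,560). The ring hole is at (320,340), and a dark disc, possibly the socket mouth, is visible inside it at (315,322).

```bash
python3 -c "
from h import *
d=load('w1');f=lambda x,y,z:onz(d,(200+x/4-.4,85+y/4-.4),z)[:2]
P=np.array([f(x,y,40) for x,y in [(60,130),(515,55),(562,497),(148,560)]]);print(d['k'],P.mean(0))
e=np.roll(P,-1,0)-P;print(np.linalg.norm(e,axis=1),np.degrees(np.arctan2(e[:,1],e[:,0])))
print('disc',f(315,322,30),f(294,322,30),f(336,322,30),'hole',f(318,341,78))
"
```

```text
[304.23274657 304.23274657 279.57117432 208.76243004] [ 444.81843793 -211.17696636]
[161.47944383 162.02772893 162.20062241 162.584058  ] [ -81.10387719 -171.00751184   99.09250419    8.73834546]
disc [ 443.28442847 -208.838749  ] [ 443.28373134 -200.92095758] [ 443.2851256  -216.75667222] hole [ 443.75684417 -210.01818157]
```

Call:
step_arm(linear=[[-0.08, 0.04, 0], [-0.22, 0.1, 0], [-0.38, 0.18, 0], [-0.54, 0.26, 0], [-0.7, 0.33, 0], [-0.8, 0.38, 0], [-0.848, 0.402, 0], [-0.848, 0.402, 0], [-0.848, 0.402, 0]], turn=[0, 0, 0, 0, 0, 0, 0, 0, 0])

```text
time_s: 7.82
ee_pos: [446.3, -207.1, 342.8]
ee_rot: [-180.0, -0.0, 66.9]
force: [-0.4, -0.1, -1.2]
gripper_width: 23.9
gripper_force: 25.0
```

```bash
python3 -c "
from h import *
for i in range(3):
    s=env.state();print(s['ee_pos'],s['ee_rot'],s['gripper_width'],s['force']);snap('side','side3')
snap('wrist','w3');snap('scene','scene3')
for n in ('side3','scene3'):
    d=load(n);p=np.array(s['ee_pos'])-[0,0,50];u=proj(d,p);x,y=map(int,u);c=d['c'][max(0,y-60):y+90,x-50:x+50];cv2.imwrite('pics/t_'+n+'.png',cv2.resize(c,(400,600)));print(u)
cv2.imwrite('pics/t3.png',np.hstack([cv2.imread('pics/t_side3.png'),cv2.imread('pics/t_scene3.png')]))
go([443.6,-208,343]);go([443.6,-208,190]);go([443.6,-208,140])"
```

```text
[ 446.32735969 -207.13448123  342.82199012] [-1.79957612e+02 -3.95848891e-02  6.69404815e+01] 23.947614309974632 [-0.35604443 -0.13659989 -1.24029586]
[ 446.36949422 -207.0939865   342.99711246] [-1.79983626e+02 -2.77786362e-02  6.69588057e+01] 23.9732669623443 [ 0.24602053  0.27697552 -0.1624167 ]
[ 446.42540298 -207.12675182  343.12146293] [ 1.79996963e+02 -2.00114365e-02  6.69703064e+01] 24.033374384518503 [-0.22683713  0.00805654 -0.45017123]
(np.float64(335.13690233965065), np.float64(130.9943367110859))
(np.float64(351.22619494283236), np.float64(176.03463147714444))
lin [-0.0051 -0.0082  0.0007] turn 0 rows 1.0
lin [-0.0051 -0.0082  0.5107] turn 0 rows 3.0
lin [-0.0051 -0.0082  0.6774] turn 0 rows 4.0
```

View pics/t3.png

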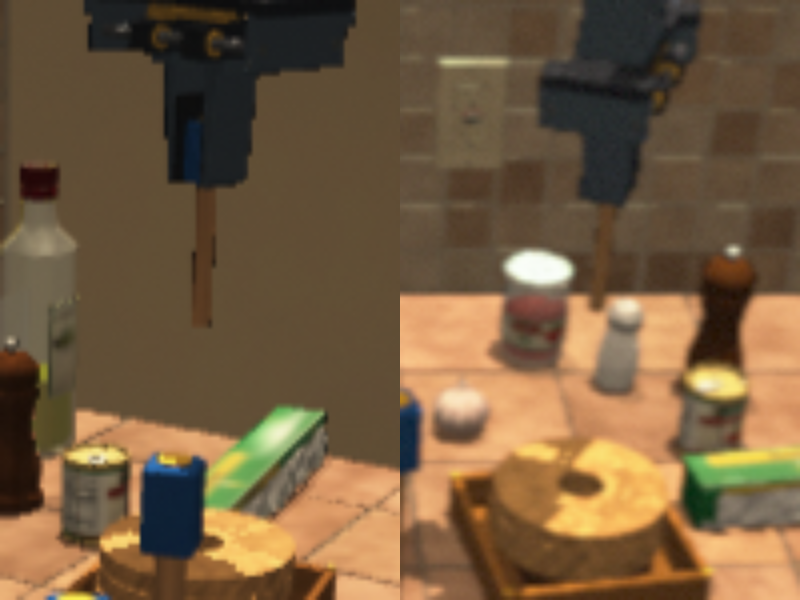

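The post hangs nearly upright in the fingers, with its tip at side crop (202,327) and scene crop (198,309).

```bash
python3 -c "
from h import *
a,b=load('side3'),load('scene3')
print(tri([ray(a,(285+202/4-.4,70+327/4-.4)),ray(b,(301+198/4-.4,116+309/4-.4))]))
p=[446.4,-207.1,235];print(proj(a,p),proj(b,p))"
```

```text
(array([ 444.6955148 , -208.92746462,  237.35463437]), [np.float64(0.11088800653422115), np.float64(0.11088800653426907)])
(np.float64(334.2078877663321), np.float64(152.2922796905611)) (np.float64(349.3345485210676), np.float64(193.2181122323214))
```

Call:
step_arm(linear=[[-0.005, -0.008, 0.1], [-0.005, -0.008, 0.25], [-0.005, -0.008, 0.4], [-0.005, -0.008, 0.48], [-0.005, -0.008, 0.51], [-0.005, -0.008, 0.55], [-0.005, -0.008, 0.58], [-0.005, -0.008, 0.61], [-0.005, -0.008, 0.64], [-0.005, -0.008, 0.66], [-0.005, -0.008, 0.66]], turn=[0, 0, 0, 0, 0, 0, 0, 0, 0, 0, 0])

```text
time_s: 9.45
ee_pos: [443.4, -208.7, 144.6]
ee_rot: [-179.9, 0.0, 66.9]
force: [-0.4, -0.1, -0.8]
gripper_width: 23.7
gripper_force: 25.0
```

Call:
step_arm(linear=[[0.003, 0, 0.01], [0.003, 0, 0.016], [0.003, 0, 0.02], [0.003, 0, 0.022], [0.003, 0, 0.023], [0.003, 0, 0.024], [0.003, 0, 0.024]], turn=[0, 0, 0, 0, 0, 0, 0])

```text
time_s: 10.32
ee_pos: [444.0, -208.0, 137.8]
ee_rot: [180.0, 0.0, 66.9]
force: [-0.2, -0.4, -1.5]
gripper_width: 23.7
gripper_force: 25.0
```

Not touching yet; lower in small steps.

Call:
step_arm(linear=[[0, 0, 0.003], [0, 0, 0.005], [0, 0, 0.007], [0, 0, 0.007]], turn=[0, 0, 0, 0])

```text
time_s: 10.82
ee_pos: [443.9, -208.0, 136.0]
ee_rot: [-180.0, 0.0, 66.9]
force: [-0.9, 0.2, 3.5]
gripper_width: 24.1
gripper_force: 25.0
```

Call:
step_arm(linear=[[0.002, 0, 0.001], [0.004, 0, 0.002], [0.003, 0.003, 0.002], [0, 0.004, 0.002]], turn=[0, 0, 0, 0])

```text
time_s: 11.32
ee_pos: [443.8, -207.9, 134.5]
ee_rot: [-179.8, -0.0, 66.9]
force: [-3.8, 1.5, 1.2]
gripper_width: 24.1
gripper_force: 25.0
```

Sideways force and a drop in z suggest the tip is in the hole. I'll relax the offset and lower it.

Call:
step_arm(linear=[[0, -0.003, 0.003], [0, -0.004, 0.006], [0, -0.004, 0.01], [0, -0.004, 0.014], [0, -0.004, 0.014]], turn=[0, 0, 0, 0, 0])

```text
time_s: 11.95
ee_pos: [443.5, -207.8, 130.6]
ee_rot: [-179.9, 0.0, 66.9]
force: [-4.0, 0.7, 0.8]
gripper_width: 23.7
gripper_force: 25.0
```

Call:
step_arm(linear=[[-0.001, -0.003, 0.005], [-0.001, -0.003, 0.01], [-0.001, -0.003, 0.015], [-0.001, -0.003, 0.02], [-0.001, -0.003, 0.025], [-0.001, -0.003, 0.03], [-0.001, -0.003, 0.03]], turn=[0, 0, 0, 0, 0, 0, 0])

```text
time_s: 12.82
ee_pos: [443.1, -207.9, 121.7]
ee_rot: [180.0, 0.0, 66.9]
force: [-3.3, 0.5, -1.0]
gripper_width: 23.9
gripper_force: 25.0
```

Call:
step_arm(linear=[[-0.001, -0.003, 0.004], [-0.001, -0.003, 0.008], [-0.001, -0.003, 0.011], [-0.001, -0.003, 0.013], [-0.001, -0.003, 0.014], [-0.001, -0.003, 0.015], [-0.001, -0.003, 0.015]], turn=[0, 0, 0, 0, 0, 0, 0])

```text
time_s: 13.7
ee_pos: [442.6, -208.1, 117.9]
ee_rot: [179.9, 0.0, 66.9]
force: [-0.8, -1.3, 2.5]
gripper_width: 23.8
gripper_force: 25.0
```

Call:
step_arm(linear=[[0, 0, 0.001], [0, 0, 0.002], [0, 0, 0.002]], turn=[0, 0, 0])

```text
time_s: 14.08
ee_pos: [442.6, -208.1, 117.8]
ee_rot: [179.9, 0.0, 66.9]
force: [-0.6, 0.4, 8.8]
gripper_width: 23.6
gripper_force: 25.0
```

Call:
step_arm(linear=[[0, 0, 0], [0, 0, 0], [0, 0, 0], [0, 0, 0], [0, 0, 0], [0, 0, 0]], turn=[0, 0, 0, 0, 0, 0], fingers=-1)

```text
time_s: 14.82
ee_pos: [442.1, -207.8, 116.8]
ee_rot: [-180.0, 0.0, 66.9]
force: [0.8, -0.0, -0.2]
gripper_width: 81.1
gripper_force: 0.0
```

Call:
step_arm(linear=[[0, 0, -0.05], [0, 0, -0.15], [0, 0, -0.3], [0, 0, -0.45], [0, 0, -0.6], [0, 0, -0.7], [0, 0, -0.7], [0, 0, -0.7]], turn=[0, 0, 0, 0, 0, 0, 0, 0])

```text
time_s: 15.82
ee_pos: [441.5, -207.5, 326.2]
ee_rot: [-179.9, 0.0, 66.9]
force: [-0.2, 0.0, -0.5]
gripper_width: 91.1
gripper_force: 0.0
```

```bash
python3 -c "
from h import *
s=env.state();print(s['ee_pos'],s['gripper_width'],s['force']);a=snap('side','side5')['color'];b=snap('wrist','w5')['color']
cv2.imwrite('pics/fin.png',np.hstack([cv2.resize(a[150:260,270:410],(400,315)),cv2.resize(b,(400,300))[:300,:]  if 0 else cv2.resize(b,(420,315))[:,:400]]))"
```

```text
[ 441.48353212 -207.52460775  326.17536458] 91.09297411733398 [-0.1560516   0.04105703 -0.50141672]
```

View pics/fin.png

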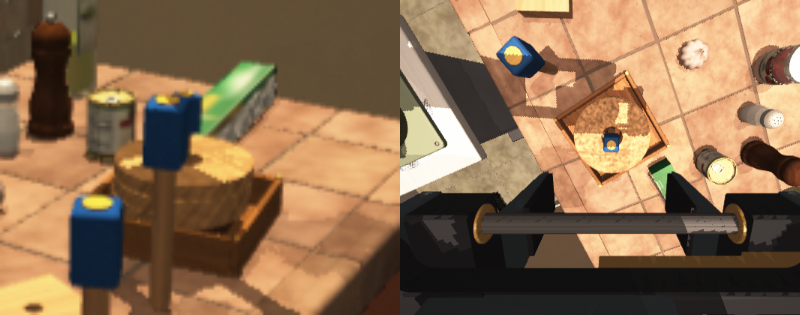

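The post now stands upright in the ring hole, at about (611,143) in the wrist panel. The rings lie flat in the caddy and the gripper is clear.

```bash
python3 -c "
from workcell import env
print(env.job_done())"
```

```text
the job is handed in; nothing more can be done
None
```

The post is in the hidden socket, standing upright and released; the last camera check showed the rings flat in the caddy, the last force readings were under 10 N, and the job was handed in at about 16 s (no verdict was returned).

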